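# Unlock the cleaner tub at the coffee bar

### The arm

A 6-joint arm with a two-finger parallel gripper is mounted at the origin on the work surface. World frame = base frame: x ahead of the robot, y to its left, z up, the work surface at z = 0. Lengths are in m, angles in rad, forces in N, time in s.
With the tool pointing down it reaches from about 0.325 to 0.75 m from the base axis. Payload 7.6 kg.
Tool frame: the origin (TCP) lies midway between the tips of the shut fingers; the grasp point (between the pads) lies 19 mm behind it; z points along the fingers, x is the direction in which the jaws open and shut, and the axes are right-handed (so a half turn about z gives the same grasp; the last joint's range is limited). The gripper opens to 85 mm and grips with 20 to 120 N. Pads are 22 mm wide; open, the fingers measure 114 mm over their backs; the gripper's body (76 mm by 85 mm) begins 54 mm behind the grasp point. The pads swing forward as they close: fully open they stand 13 mm farther back than shut.
Start: joints at [1.269, 0.052, 1.401, -0, 1.689, -0.07], TCP at [0.121, 0.511, 0.199] pointing down, gripper open.
Joint ranges: [-2.9, 2.9], [-0.91, 2.17], [0.12, 2.37], [-1.06, 4.2], [0.26, 2.73], [-2.93, 2.93]. Speed limits (rad/s): [2.57, 2.57, 3.01, 3.14, 3.14, 3.14].

### API

Orientations are given as a rotation vector (axis times angle).
In Python, from bench import robot gives the robot as it stands.
- The arm moves only by the tool drive_tool, never from a script. Its argument "steps" is a list of rows, each a list of 7 numbers: the opening in per cent of the stroke, from 0 (shut) to 100 (fully open), then the shift along the world's x, y, z in mm, then the turn, a rotation vector about the world's x, y, z in rad. In form: [[grip, x, y, z, rx, ry, rz], ...]. A call has 1 to 10 rows; each row shifts and turns the commanded pose from where the row before left it; what a row does not reach is not made up. A row lasts 1/10 s, in which the tool goes at most 50 mm and 8.59 degrees, less where a joint would pass 70% of its speed; a pose out of reach is approached as far as the arm can. A call with a gripper value outside its range is refused whole. The fingers move at their own pace and stop on an object; the grip force is fixed at half the most. Time passes only in rows, so rows that do not move let the fingers close. It gives the time, the measured TCP pose, the force and the opening at its end, in the units of the state.
- robot.get_state(): the state, without advancing time (a new reading comes with each control period).
- robot.capture(name): name is "side" or "top" or "wrist"; returns the picture (384x512x3 uint8, red, green, blue); there is no depth.
- robot.get_calibration(name): a dict with "camera_matrix" (3x3 intrinsics, pixels), "rvec" (rotation vector, rad) and "tvec" (3), from world to camera coordinates, as OpenCV has them; the wrist camera has in their place "T_tool_cam" (4x4, takes a point from camera to tool coordinates, whose origin is the TCP and whose axes are the tool frame's). Camera axes: x right, y down, z forward; pixel columns grow to the right and rows downward; lengths in m; the calibration is good to about 2 mm. A picture is of the moment at which its call begins: read the wrist's pose just before it. get_calibration takes no time and is no camera call.
- robot.job_done(): hands the job in, once; it reports no verdict.
Trained networks look in the newest picture that a camera, given by its name, has taken for a name from the list of things; names that differ only in an ending like _2 or _b are one class to them, and where a whole thing is asked for, a point or a joint stands for the part that bears it (a point fixed in the world has none). Each returns a list of dicts, best first, with "conf" (0 to 1); they miss things now and then, are a little off and sometimes report something else, mostly with a low value. They report only what shows in the picture. A call takes as long as a camera call. They do not tell look-alikes from the thing itself.
- robot.find_in(camera, target): "position" ([x, y, z] in m, in world coordinates, good to about 4 mm: the middle of the surface that is visible of it).
The state is a dict: "clock": time; "joints": joint angles; "joint_velocities": joint speeds; "tau": joint torques, N m; "eef_pos": TCP position; "eef_rot": TCP orientation; "wrist_force": force on the tool from outside, world axes, zero at the start; "moment": the same for the moment, N m; "opening": finger opening in m.
Only numpy, scipy, OpenCV 4.12 (cv2) and the standard library are available. Lean on these libraries where they do the work, as an engineer would, in place of code of your own. Each camera call takes 0.05 s, during which the arm holds its last target. There are 200 camera calls.

### The job

The espresso machine is due for its cleaning tablets: unlock the child-resistant cap of the short white tub by pushing the cap down by its grip bar and, while it is down, turning it anticlockwise (seen from above) about 60 degrees, past its lock, as far as it goes. Then let go so that the cap springs back up, unlocked. Leave the cap of the tall tub locked.

Things in the scene. Friction and masses are not known exactly. Their poses are not given: they have to be found in the camera images.
- tub_grip (a point): Cap of the SHORT white tub (104 mm across, fixed in a steel base): grey disc 64 mm across, 18 high, with an upright grip bar across its top, 56 long, 24 wide, 26 high. Point: cap axis, disc's top face, at the bar's foot, 112 mm above the table while up. x along the bar, y across, z up; moves with the cap. Two white posts 46 mm from the axis end 13 mm below this face (6 when the cap is down).
- tub_press (a joint): How far the short tub's cap is pushed down, in m: 0 up (held by a spring), 0.007 fully down on a hard stop. The spring takes 5 N to start and 12 N fully down. While this is above 0.0045 the cap is free to turn past its lock; let go before the lock or past it, it springs back up.
- tub_cap (a joint): Turn of the short tub's cap about the vertical, rad, growing anticlockwise from above; starts at 0 to 0.08, hard stop at 1.1. With the cap up, two tabs meet hooks at about 0.12 and it turns no further; pushed down, the tabs pass under the hooks, and from about 0.7 they are past: let go, the cap springs up and cannot turn back. Friction 0.05 N m.
- tall_grip (a point): The same point on the same kind of cap of the TALL white tub (also 104 mm across), 172 mm above the table. Not to be opened. The two tubs may change places. Each stands fast in a steel base plate 116 mm square and neither slides nor turns.
- tall_cap (a joint): Turn of the tall tub's cap, rad, as for the short one: locked at 0 to 0.12.
There are look-alikes about, which are no part of the job. Leave any red or yellow look-alike of the part that bears tub_grip alone. Leave any red look-alike of the part that bears tall_grip alone.

How it is judged:
On the way, in this order (a step that is already met when the one before it is completed fails the run):
1. the short tub's cap is pushed down while still locked (value of joint tub_press above 0.0035 m and value of joint tub_cap below 0.4 rad).
2. the cap is turned anticlockwise past its lock (value of joint tub_cap above 0.75 rad), for 0.1 s.
At the end, for the whole second after the job is handed in: The short tub's cap is turned at least 0.75 rad (43 degrees) anticlockwise and has sprung back up to within 1.5 mm of its upper position; the tall tub's cap is still locked (turned under 0.3 rad) (value of joint tub_cap above 0.75 rad and value of joint tub_press below 0.0015 m and value of joint tall_cap below 0.3 rad); the robot touches nothing.
It fails at once if the tall tub's cap is unlocked (value of joint tall_cap above 0.3 rad).
It also fails if it takes over 35 s, if anything falls off the work surface, if the arm or the gripper's body presses on something with over 40 N, if the wrist force passes 120 N, or if a joint passes its speed limit or range.

## Working session

There is one attempt and no reset: what is moved stays moved. The work goes in short steps, Python scripts to look and compute and a tool call to move; the robot and the scene stay as the last step left them, time stands still between calls to the robot, and variables do not carry over. Pictures are saved under pics/ and viewed, about 8 in all and at most 12, crops included, and the job is handed in when it is done.

Besides the shell and the picture viewer there is one more tool, called after ">>>" as name([rows], argument=value, ...), one row to a line, values as JSON. drive_tool: Moves the arm, as the interface text tells. Its arguments: {"type":"object","properties":{"steps":{"type":"array"}},"required":["steps"]}

```bash
mkdir -p pics; python3 - <<'E'
from bench import robot
import cv2
for n in ("top","side"):
    im=robot.capture(n); cv2.imwrite(f"pics/{n}1.png",cv2.cvtColor(im,cv2.COLOR_RGB2BGR))
    for t in ("tub_grip","tall_grip"):
        for d in robot.find_in(n,t): print(n,t,d)
    print({k:v for k,v in robot.get_calibration(n).items()})
print(robot.get_state())
E
```

```text
top tub_grip {'position': [0.5619, -0.2472, 0.1106], 'conf': 0.68}
top tub_grip {'position': [0.3441, -0.2155, 0.1117], 'conf': 0.64}
top tub_grip {'position': [0.3384, -0.0296, 0.1138], 'conf': 0.6}
top tall_grip {'position': [0.5305, 0.1625, 0.1747], 'conf': 0.62}
{'camera_matrix': array([[482.15066964,   0.        , 258.44561118],
       [  0.        , 482.15066964, 193.34483539],
       [  0.        ,   0.        ,   1.        ]]), 'rvec': array([ 1.99330753, -2.23256513,  0.22988742]), 'tvec': array([0.03602573, 0.51400242, 1.13522033])}
side tub_grip {'position': [0.5696, -0.2626, 0.1192], 'conf': 0.86}
side tub_grip {'position': [0.3491, -0.2395, 0.1166], 'conf': 0.81}
side tub_grip {'position': [0.3425, -0.0427, 0.1132], 'conf': 0.78}
side tall_grip {'position': [0.5308, 0.1524, 0.1725], 'conf': 0.65}
side tall_grip {'position': [0.3415, 0.2161, 0.1755], 'conf': 0.57}
{'camera_matrix': array([[394.03062791,   0.        , 252.1385904 ],
       [  0.        , 394.03062791, 194.33697313],
       [  0.        ,   0.        ,   1.        ]]), 'rvec': array([ 2.33899337, -0.0755128 ,  0.05447544]), 'tvec': array([-0.49421041,  0.10483494,  1.00974445])}
{'clock': 0.3, 'joints': array([ 1.26870346e+00,  5.24405173e-02,  1.40101332e+00,  1.91064155e-05,
        1.68854253e+00, -7.03378524e-02]), 'joint_velocities': array([-0.00151063, -0.00056186, -0.00272115,  0.00019011, -0.00088479,
       -0.00070873]), 'tau': array([-3.83399301e-04, -3.81061149e+01, -3.59784329e+01, -2.67295127e-05,
        2.56155588e-03,  1.52198407e-05]), 'eef_pos': array([0.12055446, 0.51089583, 0.19863908]), 'eef_rot': array([ 2.46321479e+00,  1.94957558e+00, -5.40457905e-04]), 'wrist_force': array([-0.57712448, -0.31023473, -0.24557821]), 'moment': array([ 0.04439329, -0.00176673,  0.01061565]), 'opening': 0.08548121337033145}
```

View pics/top1.png

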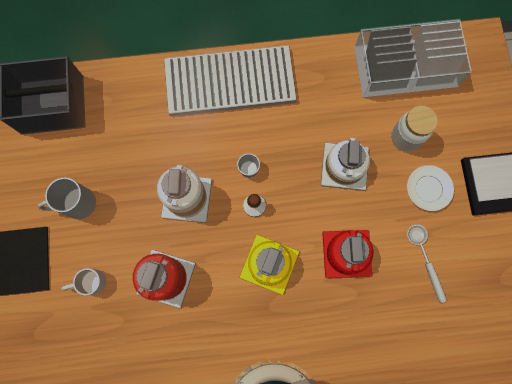

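View pics/side1.png

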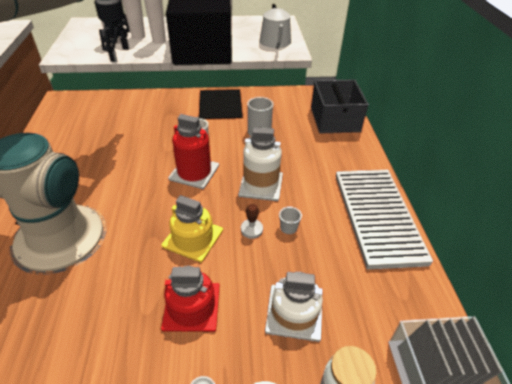

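The short white tub's cap shows in the top view near (350,155), with its bar close to the world x direction. The tall white tub is at (178,185). The short look-alikes are yellow (268,262) and red (350,250), and the tall look-alike is red (155,275). I'll go over the short white one at height, turning the jaws on the way.

>>> drive_tool([
  [100,0,0,35,0,0,-0.13],
  [100,0,0,35,0,0,-0.13],
  [100,0,0,35,0,0,-0.13],
  [100,23,-40,0,0,0,-0.13],
  [100,23,-40,0,0,0,-0.13],
  [100,23,-40,0,0,0,-0.13],
  [100,23,-40,0,0,0,-0.13],
  [100,23,-40,0,0,0,-0.13],
  [100,23,-40,0,0,0,-0.13],
  [100,23,-40,0,0,0,-0.13],
])

```text
clock: 1.3
eef_pos: [0.282, 0.2293, 0.3041]
eef_rot: [-3.141, -0.054, -0.001]
wrist_force: [1.4, 0.6, 0.3]
opening: 0.0854
```

>>> drive_tool([
  [100,23,-40,0,0,0,-0.13],
  [100,23,-40,0,0,0,-0.13],
  [100,23,-40,0,0,0,-0.13],
  [100,23,-40,0,0,0,-0.13],
  [100,23,-40,0,0,0,-0.13],
  [100,23,-40,0,0,0,-0.13],
  [100,23,-40,0,0,0,-0.13],
  [100,23,-40,0,0,0,-0.13],
  [100,23,-40,0,0,0,-0.13],
  [100,23,-40,0,0,0,-0.13],
])

```text
clock: 2.3
eef_pos: [0.5122, -0.1709, 0.3038]
eef_rot: [-2.532, 1.859, -0.0]
wrist_force: [1.2, 0.4, -0.1]
opening: 0.0852
```

>>> drive_tool([
  [100,23,-40,0,0,0,-0.13],
  [100,10,-20,0,0,0,-0.06],
  [100,0,0,0,0,0,0],
  [100,0,0,0,0,0,0],
])

```text
clock: 2.7
eef_pos: [0.5445, -0.229, 0.3035]
eef_rot: [2.351, -2.084, -0.002]
wrist_force: [-0.2, -0.7, 0.1]
opening: 0.0849
```

```bash
cat > h.py <<'E'
from bench import robot
import cv2, numpy as np
from scipy.spatial.transform import Rotation as R
def state():
    s=robot.get_state(); Rm=R.from_rotvec(s["eef_rot"]).as_matrix()
    print("t",s["clock"],"pos",s["eef_pos"].round(4),"yaw x",np.arctan2(Rm[1,0],Rm[0,0]).round(4),"z",Rm[:,2].round(3),"F",s["wrist_force"].round(2),"M",s["moment"].round(3),"op",round(s["opening"],4),"j",s["joints"].round(2))
    return s,Rm
def wrist():
    s,Rm=state(); im=robot.capture("wrist"); c=robot.get_calibration("wrist")
    T=np.eye(4);T[:3,:3]=Rm;T[:3,3]=s["eef_pos"]
    return im,c["camera_matrix"],T@c["T_tool_cam"]
def pix2z(uv,K,W,z):
    d=W[:3,:3]@np.linalg.solve(K,[*uv,1]); o=W[:3,3]
    return o+d*(z-o[2])/d[2]
E
python3 - <<'E'
from h import *
im,K,W=wrist()
np.savez("w1.npz",K=K,W=W)
print(robot.find_in("wrist","tub_grip"))
cv2.imwrite("pics/w1.png",im[...,::-1])
E
```

```text
t 2.7 pos [ 0.5445 -0.229   0.3035] yaw x -1.4504 z [-0.001  0.001 -1.   ] F [-0.22 -0.69  0.08] M [ 0.041 -0.01  -0.016] op 0.0849 j [-0.46  0.25  0.98  0.    1.92  0.99]
[{'position': [0.358, -0.032, 0.1133], 'conf': 0.92}, {'position': [0.5754, -0.2587, 0.1107], 'conf': 0.79}, {'position': [0.3588, -0.2263, 0.1131], 'conf': 0.73}]
```

View pics/w1.png

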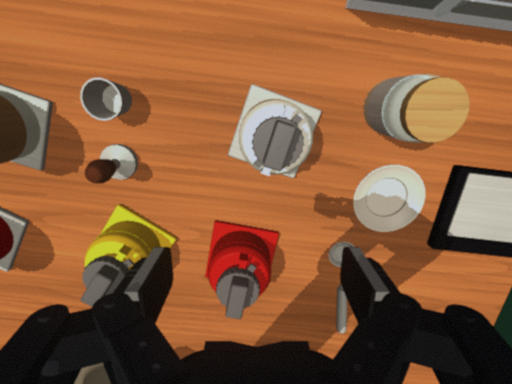

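The wrist view shows the short white tub near (277,138). Its bar runs up and slightly to the right, and the red look-alike is below it at (238,270). I'll zoom in to measure the bar.

```bash
python3 - <<'E'
import cv2
im=cv2.imread("pics/w1.png")[100:184,232:332]
cv2.imwrite("pics/w1z.png",cv2.resize(im,None,fx=7,fy=7,interpolation=cv2.INTER_CUBIC))
E
```

```text
(no output)
```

View pics/w1z.png

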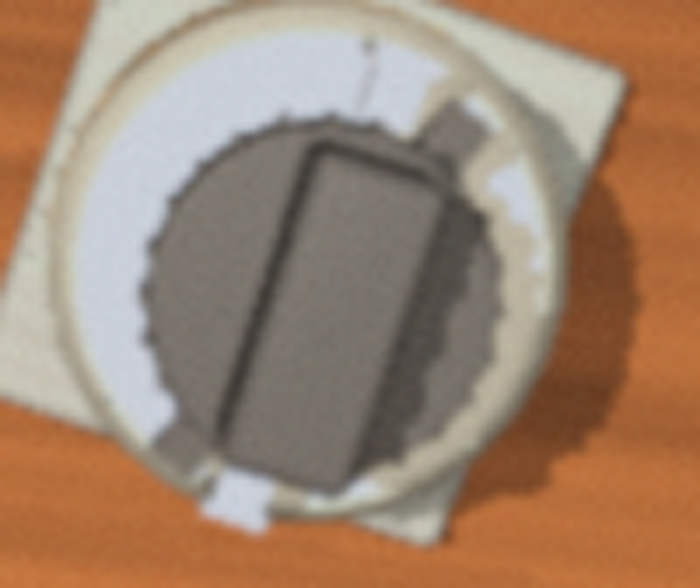

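```bash
python3 - <<'E'
from h import *
d=np.load("w1.npz");K,W=d["K"],d["W"]
z=lambda u,v:(u/7+232,v/7+100)
P=[pix2z(z(*p),K,W,.138) for p in [(315,148),(443,192),(352,490),(222,450)]]
P=np.array(P);print(P.round(4));print("ctr",P.mean(0))
l=(P[0]+P[1]-P[2]-P[3])/2; w=(P[1]+P[2]-P[0]-P[3])/2
for v in(l,w):print(np.hypot(*v[:2]),np.arctan2(v[1],v[0]))
print("disc",pix2z(z(322,297),K,W,.112),"cam",W[:3,3])
E
```

```text
[[ 0.5988 -0.2463  0.138 ]
 [ 0.5944 -0.268   0.138 ]
 [ 0.5433 -0.2607  0.138 ]
 [ 0.5475 -0.2378  0.138 ]]
ctr [ 0.57101582 -0.25321489  0.138     ]
0.051818138952599575 -0.15258371611530044
0.022682693344792757 -1.7617238461094098
disc [ 0.57136521 -0.2532755   0.112     ] cam [ 0.62483624 -0.21994137  0.47835432]
```

>>> drive_tool([
  [100,9,-8,-20,0,0,-0.1],
  [100,9,-8,-20,0,0,-0.1],
  [100,8.5,-8,-20,0,0,-0.09],
  [100,0,0,-20,0,0,0],
  [100,0,0,0,0,0,0],
  [100,0,0,0,0,0,0],
])

```text
clock: 3.4
eef_pos: [0.5711, -0.2522, 0.2251]
eef_rot: [-2.026, 2.4, -0.001]
wrist_force: [0.4, -0.0, 0.6]
opening: 0.0855
```

```bash
python3 - <<'E'
from h import *
im,K,W=wrist()
np.savez("w2.npz",K=K,W=W)
print(robot.find_in("wrist","tub_grip"))
c=W@np.array([0,0,0,1]); 
p=np.linalg.inv(W)@np.array([.571,-.253,.125,1]); u,v=(K@(p[:3]/p[2]))[:2].astype(int);print(u,v)
x0,y0=max(0,u-100),max(0,min(v-75,384-150)); print(x0,y0)
cv2.imwrite("pics/w2z.png",cv2.resize(im[y0:y0+150,x0:x0+200,::-1],None,fx=4,fy=4,interpolation=cv2.INTER_CUBIC))
E
```

```text
t 3.4 pos [ 0.5711 -0.2522  0.2251] yaw x -1.7394 z [ 0.001 -0.    -1.   ] F [ 0.35 -0.05  0.57] M [0.023 0.017 0.048] op 0.0855 j [-0.47  0.33  1.03 -0.    1.78  1.26]
[{'position': [0.5748, -0.2608, 0.1133], 'conf': 0.81}, {'position': [0.3572, -0.0057, 0.1118], 'conf': 0.74}, {'position': [0.3738, -0.2292, 0.1104], 'conf': 0.66}]
256 181
156 106
```

View pics/w2z.png

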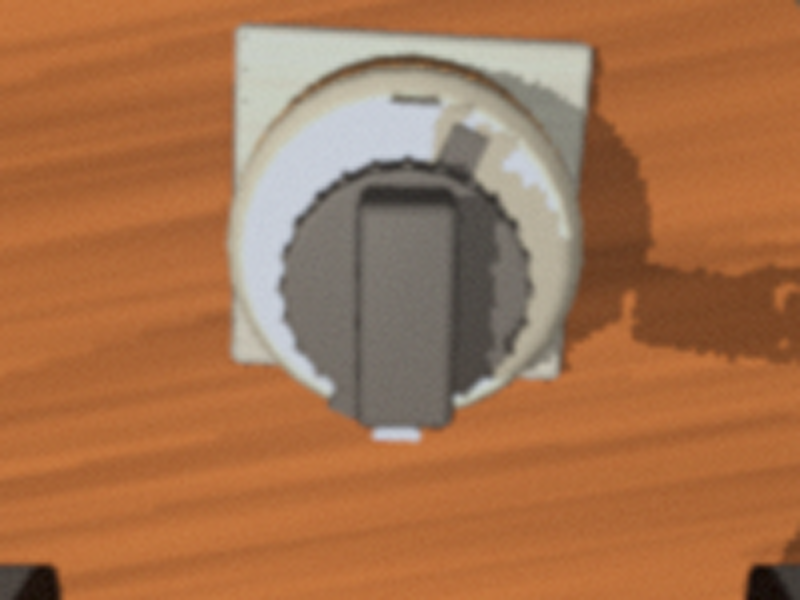

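The bar is upright in the tool image and centred between the fingers (column 257), so I'll descend and close.

>>> drive_tool([
  [100,0,0,-30,0,0,0],
  [100,0,0,-30,0,0,0],
  [100,0,-0.5,-25,0,0,0],
  [100,0,0,-15,0,0,0],
  [100,0,0,-8,0,0,0],
  [100,0,0,0,0,0,0],
  [0,0,0,0,0,0,0],
  [0,0,0,0,0,0,0],
  [0,0,0,0,0,0,0],
  [0,0,0,0,0,0,0],
])

```text
clock: 4.5
eef_pos: [0.5713, -0.2536, 0.1166]
eef_rot: [-2.024, 2.402, -0.002]
wrist_force: [0.2, -0.5, 0.2]
opening: 0.0282
```

>>> drive_tool([
  [0,0,0,0,0,0,0],
  [0,0,0,0,0,0,0],
  [0,0,0,0,0,0,0],
  [0,0,0,0,0,0,0],
])

```text
clock: 4.9
eef_pos: [0.5711, -0.2535, 0.1159]
eef_rot: [2.025, -2.402, 0.0]
wrist_force: [0.8, -0.5, 0.1]
opening: 0.0001
```

The fingers shut completely, so they missed the bar. I'll look again.

```bash
python3 - <<'E'
from h import *
im,K,W=wrist()
np.savez("w3.npz",K=K,W=W)
s=robot.capture("side")
a=im[60:384,100:412,::-1]
b=cv2.resize(s[200:362,220:376,::-1],None,fx=2,fy=2,interpolation=cv2.INTER_CUBIC)
cv2.imwrite("pics/c3.png",np.hstack([a,b]))
E
```

```text
t 4.9 pos [ 0.5711 -0.2535  0.1159] yaw x -1.741 z [-0. -0. -1.] F [ 0.78 -0.47  0.09] M [0.068 0.038 0.014] op 0.0001 j [-0.48  0.37  1.2  -0.    1.57  1.26]
```

View pics/c3.png

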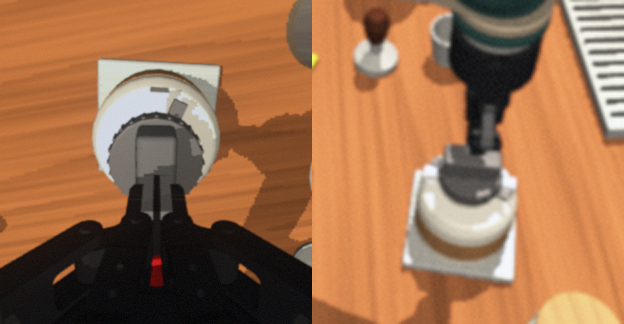

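```bash
python3 - <<'E'
from h import *
for f,pts in (("w1",[(315/7+232,148/7+100),(443/7+232,192/7+100),(352/7+232,490/7+100),(222/7+232,450/7+100)]),("w2",[(156+360/4,106+200/4),(156+452/4,106+200/4),(156+453/4,106+427/4),(156+357/4,106+427/4)]),("w3",[(236,195),(276,194)])):
    d=np.load(f+".npz");K,W=d["K"],d["W"]
    P=np.array([pix2z(p,K,W,.138) for p in pts]);print(f,P.round(4).tolist(),P.mean(0).round(4),"cam",W[:3,3].round(4),"axis",W[:3,2].round(3))
    p=np.linalg.inv(W)@[.5711,-.2535,.1159,1];print("TCP pix at w3 pose",(K@(p[:3]/p[2])).round(1))
    np.set_printoptions(suppress=True)
c=robot.get_calibration("wrist");print(c["T_tool_cam"].round(4),c["camera_matrix"])
for n,uv in (("top",(353,153)),("side",(299,281))):
    c=robot.get_calibration(n);Rm=cv2.Rodrigues(c["rvec"])[0];T=np.eye(4);T[:3,:3]=Rm.T;T[:3,3]=-Rm.T@c["tvec"].ravel()
    print(n,pix2z(uv,c["camera_matrix"],T,.138))
    for q in ([.571,-.253,.138],[.571,-.253,.112]): print(cv2.projectPoints(np.array([q]),c["rvec"],c["tvec"],c["camera_matrix"],None)[0].ravel())
i=cv2.imread("pics/top1.png")[110:200,310:390];s=cv2.imread("pics/side1.png")[260:350,255:335]
cv2.imwrite("pics/c4.png",cv2.resize(np.hstack([i,s]),None,fx=5,fy=5,interpolation=cv2.INTER_CUBIC))
E
```

```text
w1 [[0.5988, -0.2463, 0.138], [0.5944, -0.268, 0.138], [0.5433, -0.2607, 0.138], [0.5475, -0.2378, 0.138]] [ 0.571  -0.2532  0.138 ] cam [ 0.6248 -0.2199  0.4784] axis [-0.312 -0.037 -0.949]
TCP pix at w3 pose [278.4 143.2   1. ]
w2 [[0.6001, -0.2481, 0.138], [0.5966, -0.2686, 0.138], [0.5419, -0.2604, 0.138], [0.5457, -0.2376, 0.138]] [ 0.5711 -0.2537  0.138 ] cam [ 0.6505 -0.2662  0.4001] axis [-0.308  0.053 -0.95 ]
TCP pix at w3 pose [257.1 178.8   1. ]
w3 [[0.6007, -0.2477, 0.138], [0.5976, -0.2695, 0.138]] [ 0.5991 -0.2586  0.138 ] cam [ 0.6507 -0.2677  0.2908] axis [-0.309  0.053 -0.95 ]
TCP pix at w3 pose [255.5 224.9   1. ]
[[ 1.      0.0012 -0.0003  0.0005]
 [-0.001   0.9496  0.3136 -0.0809]
 [ 0.0007 -0.3136  0.9496 -0.1749]
 [ 0.      0.      0.      1.    ]] [[293.6486982    0.         256.25722399]
 [  0.         293.6486982  191.26872936]
 [  0.           0.           1.        ]]
top [ 0.56751665 -0.24978293  0.138     ]
[354.13885543 151.42023697]
[352.044666   154.59843057]
side [ 0.56510297 -0.26358535  0.138     ]
[301.1436736  276.21933121]
[299.80519253 283.69783099]
```

View pics/c4.png

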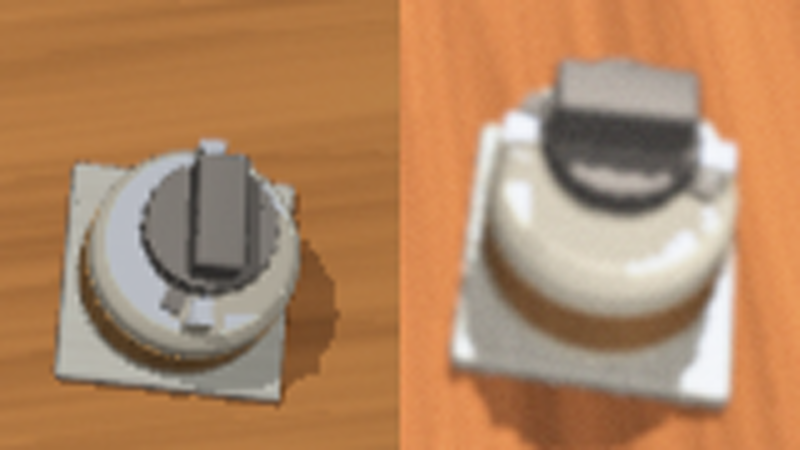

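```bash
python3 - <<'E'
import cv2
im=cv2.imread("pics/c3.png")[110:250,85:235]
cv2.imwrite("pics/c5.png",cv2.resize(im,None,fx=4,fy=4,interpolation=cv2.INTER_CUBIC))
E
```

```text
(no output)
```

View pics/c5.png

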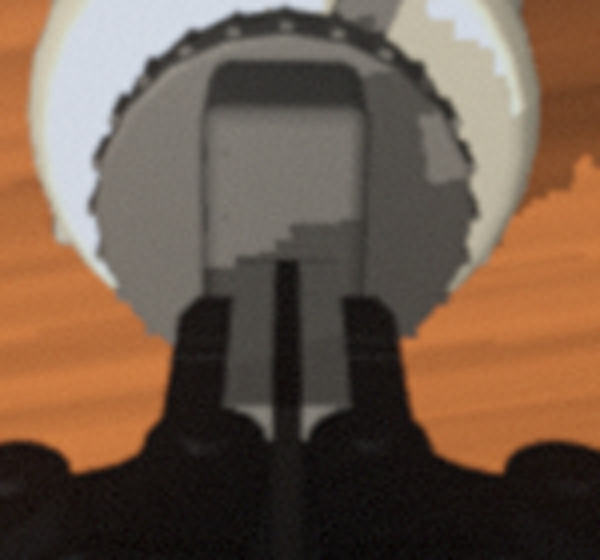

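The tips straddle the bar: the bar shows between the two black fingers, and the geometry from three views agrees. The opening reading of 0 looks untrustworthy, so I'll test with a gentle push down and watch the force.

>>> drive_tool([
  [0,0,0,-1,0,0,0],
  [0,0,0,-1,0,0,0],
  [0,0,0,-1,0,0,0],
  [0,0,0,0,0,0,0],
  [0,0,0,0,0,0,0],
])

```text
clock: 5.5
eef_pos: [0.5711, -0.2535, 0.1129]
eef_rot: [2.025, -2.402, -0.0]
wrist_force: [0.1, -0.8, -0.0]
opening: 0.0001
```

```bash
python3 - <<'E'
from h import *
s,_=state(); print(s["tau"].round(2))
d=np.load("w3.npz");K,W=d["K"],d["W"]
u=np.array([np.cos(-.17),np.sin(-.17)]);n=np.array([-u[1],u[0]]);c=np.array([.571,-.2535])
def pr(q):
    p=np.linalg.inv(W)@[*q,1];p=K@(p[:3]/p[2]);return ((p[:2]-[100,60]-[85,110])*4).round()
for z in (.138,.112):
    for a,b in ((1,1),(1,-1),(-1,-1),(-1,1)): print(z,a,b,pr([*(c+a*u*.028+b*n*.012),z]))
# shut-finger front-face tip points (pad half width 11 mm) at TCP height and 40 mm behind
for z in (.1159,.135,.17): print("tip",z,pr([*(c+u*.011),z]),"half12",pr([*(c+u*.011+n*.012),z]))
E
```

```text
t 5.5 pos [ 0.5711 -0.2535  0.1129] yaw x -1.741 z [-0. -0. -1.] F [ 0.06 -0.8  -0.  ] M [-0.015 -0.036 -0.043] op 0.0001 j [-0.48  0.37  1.21 -0.    1.56  1.26]
[ -0.   -50.   -35.25  -0.    -0.    -0.  ]
0.138 1 1 [195. 102.]
0.138 1 -1 [369. 102.]
0.138 -1 -1 [360. 449.]
0.138 -1 1 [203. 449.]
0.112 1 1 [207.  48.]
0.112 1 -1 [358.  49.]
0.112 -1 -1 [351. 358.]
0.112 -1 1 [213. 358.]
tip 0.1159 [282. 157.] half12 [207. 157.]
tip 0.135 [282. 206.] half12 [199. 206.]
tip 0.17 [281. 330.] half12 [178. 330.]
```

>>> drive_tool([
  [0,0,1.5,0,0,0,0],
  [0,0,1.5,0,0,0,0],
  [0,0,0,0,0,0,0],
])

```text
clock: 5.8
eef_pos: [0.5711, -0.2503, 0.113]
eef_rot: [-2.025, 2.402, -0.0]
wrist_force: [-0.3, -0.3, 0.1]
opening: 0.0
```

```bash
python3 - <<'E'
from h import *
s,_=state(); print(s["tau"].round(2))
im,K,W=wrist(); np.savez("w4.npz",K=K,W=W)
cv2.imwrite("pics/w4.png",cv2.resize(im[150:384,160:352,::-1],None,fx=3,fy=2.5,interpolation=cv2.INTER_CUBIC))
E
```

```text
t 5.8 pos [ 0.5711 -0.2503  0.113 ] yaw x -1.7408 z [ 0. -0. -1.] F [-0.29 -0.29  0.08] M [-0.037  0.025  0.009] op 0.0 j [-0.47  0.37  1.21 -0.    1.56  1.27]
[ 2.000e-02 -4.995e+01 -3.529e+01  1.000e-02  0.000e+00  2.000e-02]
t 5.8 pos [ 0.5711 -0.2503  0.113 ] yaw x -1.7408 z [ 0. -0. -1.] F [-0.29 -0.29  0.08] M [-0.037  0.025  0.009] op 0.0 j [-0.47  0.37  1.21 -0.    1.56  1.27]
```

View pics/w4.png

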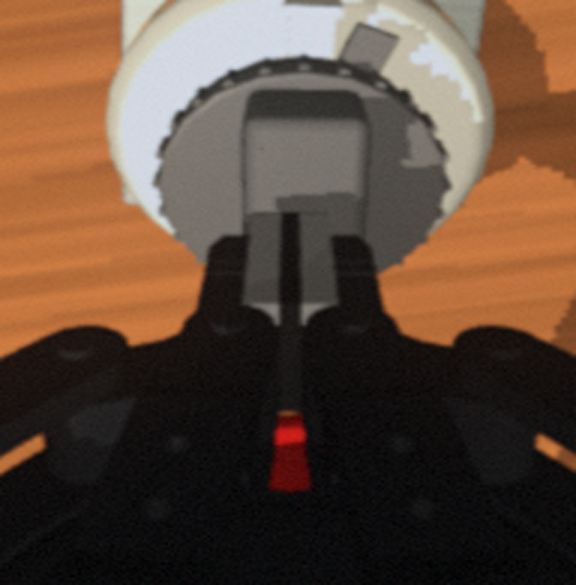

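The grey strips and the black centre are the shut pads, and they move with the gripper above the bar. So the real tips sit higher than the reported TCP suggests. I'll measure this by touching the bar's top with the shut fingers.

>>> drive_tool([
  [0,0,-1.5,-1,0,0,0],
  [0,0,-1.5,-1,0,0,0],
  [0,0,0,-1,0,0,0],
  [0,0,0,-1,0,0,0],
  [0,0,0,0,0,0,0],
])

```text
clock: 6.35
eef_pos: [0.571, -0.2535, 0.1086]
eef_rot: [2.024, -2.402, -0.001]
wrist_force: [0.0, 0.0, -0.1]
opening: 0.0
```

>>> drive_tool([
  [0,0,0,-1.5,0,0,0],
  [0,0,0,-1.5,0,0,0],
  [0,0,0,-1,0,0,0],
  [0,0,0,0,0,0,0],
])

```text
clock: 6.75
eef_pos: [0.5711, -0.2535, 0.1049]
eef_rot: [2.025, -2.402, 0.0]
wrist_force: [0.8, 0.4, -0.0]
opening: 0.0
```

>>> drive_tool([
  [0,0,0,-1.5,0,0,0],
  [0,0,0,-1.5,0,0,0],
  [0,0,0,-1,0,0,0],
  [0,0,0,0,0,0,0],
])

```text
clock: 7.15
eef_pos: [0.5714, -0.2536, 0.1021]
eef_rot: [-2.024, 2.402, -0.002]
wrist_force: [-1.9, 1.5, 7.0]
opening: 0.0001
```

```bash
python3 - <<'E'
from h import *
im,K,W=wrist(); np.savez("w5.npz",K=K,W=W)
s=robot.capture("side")
a=cv2.resize(im[150:350,176:336,::-1],None,fx=2.4,fy=2.4,interpolation=cv2.INTER_CUBIC)
b=cv2.resize(s[220:340,260:340,::-1],None,fx=4,fy=4,interpolation=cv2.INTER_CUBIC)
cv2.imwrite("pics/c6.png",np.hstack([a,b]))
E
```

```text
t 7.15 pos [ 0.5714 -0.2536  0.1021] yaw x -1.741 z [ 0.001 -0.001 -1.   ] F [-1.94  1.47  7.  ] M [0.159 0.411 0.011] op 0.0001 j [-0.48  0.38  1.22 -0.    1.54  1.26]
```

View pics/c6.png

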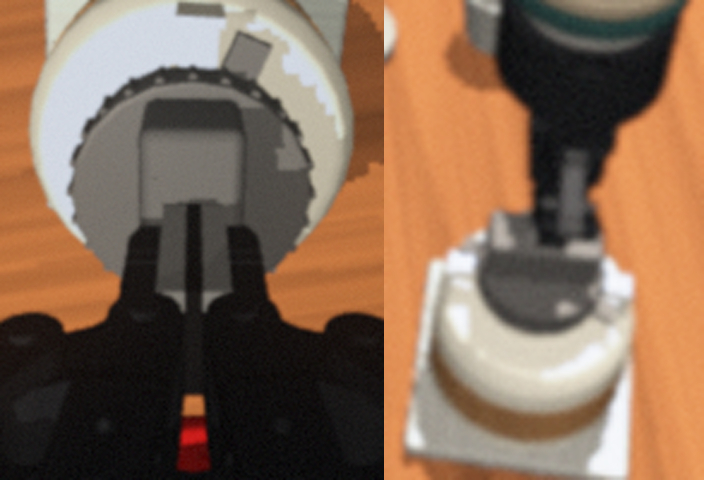

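Contact came at a reported TCP z of about 0.102 (7 N), so the tips touch the bar's top there. The fingers are about 34 mm shorter than the TCP says. I'll lift, open, go about 21 mm below the bar's top and close.

>>> drive_tool([
  [0,0,0,10,0,0,0],
  [100,0,0,10,0,0,0],
  [100,0,0,0,0,0,0],
  [100,0,0,0,0,0,0],
  [100,0,0,0,0,0,0],
  [100,0,0,0,0,0,0],
  [100,0,0,0,0,0,0],
  [100,0,0,0,0,0,0],
])

```text
clock: 8.05
eef_pos: [0.571, -0.2535, 0.1207]
eef_rot: [2.024, -2.402, -0.001]
wrist_force: [0.2, 1.6, -0.9]
opening: 0.0854
```

>>> drive_tool([
  [100,0,0,-15,0,0,0],
  [100,0,0,-10,0,0,0],
  [100,0,0,-8,0,0,0],
  [100,0,0,-6,0,0,0],
  [100,0,0,0,0,0,0],
])

```text
clock: 8.55
eef_pos: [0.5705, -0.2532, 0.0804]
eef_rot: [2.024, -2.402, -0.003]
wrist_force: [0.6, 0.5, 0.2]
opening: 0.0854
```

>>> drive_tool([
  [0,0,0,0,0,0,0],
  [0,0,0,0,0,0,0],
  [0,0,0,0,0,0,0],
  [0,0,0,0,0,0,0],
  [0,0,0,0,0,0,0],
  [0,0,0,0,0,0,0],
  [0,0,0,0,0,0,0],
  [0,0,0,0,0,0,0],
])

```text
clock: 9.35
eef_pos: [0.5713, -0.2532, 0.0824]
eef_rot: [-2.025, 2.401, -0.0]
wrist_force: [-0.2, 3.1, 3.5]
opening: 0.0228
```

```bash
python3 - <<'E'
from h import *
state()
E
```

```text
t 9.35 pos [ 0.5713 -0.2532  0.0824] yaw x -1.7407 z [ 0.001  0.    -1.   ] F [-0.22  3.09  3.49] M [ 0.672  0.1   -0.085] op 0.0228 j [-0.48  0.39  1.24  0.    1.51  1.26]
```

The bar is gripped (opening 22.8 mm, side force only 3 N). Now I'll press down.

>>> drive_tool([
  [0,0,0,-1.5,0,0,0],
  [0,0,0,-1.5,0,0,0],
  [0,0,0,-1.5,0,0,0],
  [0,0,0,-1.5,0,0,0],
  [0,0,0,-1,0,0,0],
  [0,0,0,0,0,0,0],
])

```text
clock: 9.95
eef_pos: [0.5714, -0.2533, 0.0763]
eef_rot: [-2.024, 2.401, -0.001]
wrist_force: [-3.8, 4.7, 10.7]
opening: 0.0229
```

>>> drive_tool([
  [0,0,0,-1,0,0,0],
  [0,0,0,0,0,0,0.06],
  [0,0,0,0,0,0,0.06],
  [0,0,0,0,0,0,0.06],
  [0,0,0,0,0,0,0.06],
  [0,0,0,0,0,0,0.06],
])

```text
clock: 10.55
eef_pos: [0.5715, -0.2528, 0.0756]
eef_rot: [-2.363, 2.068, -0.001]
wrist_force: [-4.1, 7.2, 11.5]
opening: 0.0223
```

```bash
python3 - <<'E'
from h import *
state()
E
```

```text
t 10.55 pos [ 0.5715 -0.2528  0.0756] yaw x -1.438 z [ 0.001  0.001 -1.   ] F [-4.09  7.2  11.5 ] M [ 1.332  0.698 -0.076] op 0.0223 j [-0.48  0.4   1.25  0.    1.49  0.96]
```

>>> drive_tool([
  [0,-0.2,0.4,-0.5,0,0,0.08],
  [0,-0.2,0.4,0,0,0,0.08],
  [0,0,0,0,0,0,0.08],
  [0,0,0,0,0,0,0.08],
  [0,0,0,0,0,0,0.08],
])

```text
clock: 11.05
eef_pos: [0.5713, -0.2522, 0.0755]
eef_rot: [-2.727, 1.557, -0.003]
wrist_force: [-3.6, 7.1, 13.9]
opening: 0.0229
```

```bash
python3 - <<'E'
from h import *
state()
E
```

```text
t 11.05 pos [ 0.5713 -0.2522  0.0755] yaw x -1.0372 z [ 0.002  0.    -1.   ] F [-3.62  7.13 13.88] M [ 1.277  0.691 -0.073] op 0.0229 j [-0.48  0.4   1.25  0.    1.49  0.56]
```

Turned about 0.70 so far, with free rotation and the cap fully down. I'll continue to the stop.

>>> drive_tool([
  [0,0,0.3,0,0,0,0.08],
  [0,0,0.3,0,0,0,0.08],
  [0,0,0,0,0,0,0.08],
  [0,0,0,0,0,0,0.06],
  [0,0,0,0,0,0,0.03],
  [0,0,0,0,0,0,0.0],
])

```text
clock: 11.65
eef_pos: [0.5711, -0.2518, 0.0755]
eef_rot: [-2.945, 1.091, -0.002]
wrist_force: [-4.4, 6.9, 14.7]
opening: 0.0227
```

```bash
python3 - <<'E'
from h import *
state()
E
```

```text
t 11.65 pos [ 0.5711 -0.2518  0.0755] yaw x -0.7096 z [ 0.001 -0.    -1.   ] F [-4.35  6.86 14.74] M [1.116 0.904 0.002] op 0.0227 j [-0.47  0.4   1.25  0.    1.49  0.23]
```

>>> drive_tool([
  [0,0,0,0,0,0,0.03],
  [0,0,0,0,0,0,0.02],
  [0,0,0,0,0,0,0],
])

```text
clock: 11.95
eef_pos: [0.5711, -0.2517, 0.0756]
eef_rot: [-2.971, 1.019, -0.002]
wrist_force: [-5.3, 6.3, 13.4]
opening: 0.0227
```

```bash
python3 - <<'E'
from h import *
state()
E
```

```text
t 11.95 pos [ 0.5711 -0.2517  0.0756] yaw x -0.661 z [ 0.001  0.    -1.   ] F [-5.35  6.31 13.4 ] M [ 1.226  0.948 -0.456] op 0.0227 j [-0.47  0.4   1.25  0.    1.49  0.19]
```

>>> drive_tool([
  [0,0,0,2,0,0,0],
  [0,0,0,2,0,0,0],
  [0,0,0,2,0,0,0],
  [0,0,0,0,0,0,0],
  [100,0,0,0,0,0,0],
  [100,0,0,0,0,0,0],
  [100,0,0,0,0,0,0],
  [100,0,0,0,0,0,0],
  [100,0,0,0,0,0,0],
  [100,0,0,0,0,0,0],
])

```text
clock: 12.95
eef_pos: [0.5706, -0.2522, 0.0793]
eef_rot: [2.971, -1.02, -0.0]
wrist_force: [-0.0, -0.3, -0.0]
opening: 0.0854
```

>>> drive_tool([
  [100,0,0,10,0,0,0],
  [100,0,0,20,0,0,0],
  [100,0,0,30,0,0,0],
  [100,0,0,40,0,0,0],
  [100,0,0,40,0,0,0],
  [100,-20,0,20,0,0,0],
  [100,-20,0,0,0,0,0],
  [100,0,0,0,0,0,0],
  [100,0,0,0,0,0,0],
])

```text
clock: 13.85
eef_pos: [0.5307, -0.2521, 0.24]
eef_rot: [2.971, -1.02, 0.001]
wrist_force: [0.3, 0.6, 0.9]
opening: 0.0855
```

```bash
python3 - <<'E'
from h import *
im,K,W=wrist(); np.savez("w6.npz",K=K,W=W)
p=np.linalg.inv(W)@np.array([.571,-.253,.125,1]); u,v=(K@(p[:3]/p[2]))[:2].astype(int)
y0=max(0,v-65);x0=max(0,u-65);print(x0,y0)
a=cv2.resize(im[y0:y0+130,x0:x0+130,::-1],(390,390),interpolation=cv2.INTER_CUBIC)
s=robot.capture("side")
b=cv2.resize(s[240:340,255:355,::-1],(390,390),interpolation=cv2.INTER_CUBIC)
cv2.imwrite("pics/c7.png",np.hstack([a,b]))
E
```

```text
t 13.85 pos [ 0.5307 -0.2521  0.24  ] yaw x -0.6613 z [ 0.001 -0.    -1.   ] F [0.31 0.62 0.91] M [ 0.053 -0.073 -0.038] op 0.0855 j [-0.51  0.22  1.13  0.    1.79  0.15]
223 88
```

View pics/c7.png

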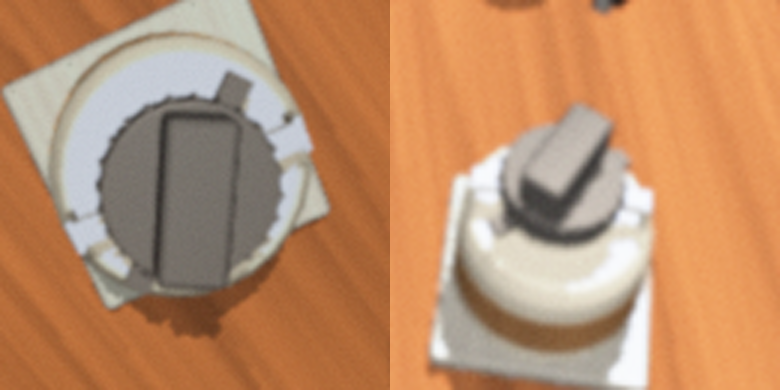

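The bar now stands about 1.08 rad anticlockwise from where it began, in line with the jaws at yaw -0.66. The tabs are past the posts, and the bar's top is at side pixel (301,276), as expected with the cap up. The hand is clear, so I'll hand in.

```bash
python3 -c "
from bench import robot
print(robot.job_done())"
```

```text
the job is handed in; nothing more can be done
None
```

The short white tub's cap is unlocked. I gripped its bar, pushed it down to about 14 N and turned it about 1.08 rad anticlockwise. A counter-moment of about 0.46 N m showed I had reached the stop. I then let it rise, opened the fingers and moved clear. I handed the job in at about 14 s.

**Last checks:**
- The wrist and side pictures show the bar turned, the tabs past the posts and the bar's top back at its upper height.
- The wrist force was near zero, so the robot was touching nothing.
- I never went near the tall tub's cap or the look-alikes, but I took no final picture of the tall cap.

**What disagreed:** my first grasp closed on air. The shut fingertips turned out to sit about 34 mm higher than the reported TCP implied. I found this by touching the bar's top, where contact came at a reported z of about 0.102 m instead of 0.138 m, and corrected for it. That touch pressed the cap down about 2 mm, estimated from the 7 N reading, while it was still locked.

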